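# Shut the tagged gas valve under the sliding cover

## Robot

A 6-joint arm with a two-finger parallel gripper is mounted at the origin on a cart in front of the work surface, level with it; the furniture and walls round the work are solid. World frame = base frame: x ahead of the robot, y to its left, z up, the work surface at z = 0. Lengths are in mm, angles in degrees, forces in N, time in s.
With the tool pointing down it reaches from about 300 to 850 mm from the base axis. Payload 4.2 kg.
Tool frame: the origin (TCP) lies at the very end of the fingers, on their centre line; the grasp point (between the pads) lies 19 mm behind it (hold_point_z is the z of the grasp point in the tool frame, in mm); z points along the fingers, y is the direction in which the jaws open and shut (so a half turn about z gives the same grasp; the last joint's range is limited). The gripper opens to 91 mm and grips with 3 to 60 N. Pads are 32 mm wide; open, the fingers measure 118 mm over their backs; the gripper's body (76 mm by 178 mm) begins 60 mm behind the grasp point.
Start: joints at [-73.74, 18.312, 89.639, -0, 72.044, -1.146], TCP at [172.013, -548.684, 213.976] pointing down, gripper open.
Joint ranges: [-177.97, 177.97], [-48.28, 115.42], [12.27, 149.76], [-77.06, 257.06], [2.81, 150.46], [-146.56, 146.56]. Speed limits (degrees/s): [147.25, 147.25, 180, 180, 180, 180].

## Interface

Orientations are given as [roll, pitch, yaw] about the fixed x, y, z axes, in that order (R = Rz(yaw) Ry(pitch) Rx(roll)).
In Python, from workcell import state, grab_frame, job_done, hold_point_z gives the robot as it stands. The module is installed in compiled form; this text tells all that it offers.
- The arm moves only by the shell command python3 -m creep 'ROWS' [FORCE]. ROWS is JSON, a list of rows, each a list of 7 numbers: the closure, from 0 (fully open) to 1 (shut), then the shift along the tool's x, y, z in mm, then the turn, a rotation vector about the tool's x, y, z in degrees. A call has 1 to 5 rows; each row shifts and turns the commanded pose from where the row before left it, along the tool's axes as they then stand; what a row does not reach is not made up. A row lasts 1/8 s, in which the tool goes at most 62.5 mm and 10.7 degrees, less where a joint would pass 70% of its speed; a pose out of reach is approached as far as the arm can. A call is refused whole if a number of a shift passes 62.5 or a number of a turn 10.7, either way. A call with a gripper value outside its range is refused whole. The fingers move at their own pace and stop on an object; FORCE is the grip in N (left out, the last holds). Time passes only in rows, so rows that do not move let the fingers close. It gives the time, the measured TCP pose, the force and the opening at its end, in the units of the state.
- state(): the state, without advancing time (a new reading comes with each control period).
- grab_frame(name): name is "scene" or "top"; returns a dict with "frame" (400x640x3 uint8, red, green, blue), "fx", "fy", "cx", "cy" (pixels), "view" (4x4, takes a point from world to camera coordinates). Camera axes: x right, y down, z forward; pixel columns grow to the right and rows downward; lengths in mm; the calibration is good to about 2 mm. A picture is of the moment at which its call begins. There is no depth.
- job_done(): hands the job in, once; it reports no verdict.
The state is a dict: "time_s": time; "qpos": joint angles; "qvel": joint speeds; "effort": joint torques, N m; "ee_pos": TCP position; "ee_rot": TCP orientation; "force": force on the tool from outside, world axes, zero at the start; "torque": the same for the moment, N m; "gripper_width": finger opening in mm.
Only numpy, scipy, OpenCV 4.12 (cv2) and the standard library are available. Lean on these libraries where they do the work, as an engineer would, in place of code of your own. Each camera call takes 0.05 s, during which the arm holds its last target.

## Task

Isolate the tagged gas line on the bench manifold: push the flat metal cover all the way back along the box until the valve bay in front is open, then push the lever of the valve that has the round tag plate on its hub fully shut, a quarter turn clockwise seen from above to its stop. Push only: do not grip the cover's lip or the lever, do not lift the cover off the box, leave the other two valves open, and leave the things standing round the box where they are.

Things in the scene. Friction and masses are not known exactly. Their poses are not given: they have to be found in the camera images.
- manifold_box: Fixed grey sheet-steel box, 308 (x) x 356 (y) x 96 mm tall. Origin under it at bench level; x to its back, y left, z up. In its frame: front wall x -156 to -151 (hose barbs reach x -188 at z 34); flat rim and rear deck at z 85; open valve bay x -151 to -16, y -163 to +163; guide strips at the sides and back and two front corner lugs stand 11 mm above the rim.
- rear_stop (a point): On the box, middle of the strip across the back of its deck, at rim height (box x +148, y 0, z 85 mm): the cover's rear edge meets it when the cover is fully back.
- cover: Loose flat aluminium cover, 150 (x) x 344 (y) x 4 mm, about 0.4 kg, resting on the rim between the guide strips (2.5 mm play each side), hiding the valves. Origin: centre of its underside; x back, y left. Its box x is -75 mm shut (starts 0 to 15 mm open), +73 mm fully back. Pushing it takes 2 to 4 N.
- lip_face (a point): On the front face of the cover's upright lip, at its middle, 13 mm above the cover's underside (z 98 mm). The lip stands along the cover's front edge: 240 mm wide (y), 8 mm thick, top at z 107 mm. With the cover fully back this face is at box x -2 mm.
- lip_front: Front half of the cover's upright lip (4 mm thick): the face to push. Origin is the same as the cover's.
- lip_back: Back half of the cover's upright lip (4 mm thick). Origin is the same as the cover's.
- tagged_pivot (a point): On the vertical turning axis of the tagged valve at its lever's mid-height (z 65 mm, 20 mm below the rim). It carries a round aluminium tag plate, 37 mm across, flat on its hub (with nut up to z 75); the other two valves have only a 12 mm nut. The valves stand at box x -58, y -90, 0 and +90 mm; which place is tagged varies. Pipes below: top at z 42, valve bodies z 51.
- tagged_tip (a point): Middle of the outer end of the tagged valve's lever, 62 mm from the turning axis. The lever has a black sleeve 14 mm wide and 12 mm high (z 59 to 71 mm) from 19 to 62 mm from the axis. Open, it points to the box's front (-x); shut, to the box's left (+y).
- tagged_lever (a joint): Turn of the tagged lever, rad: 0 open (points to the front, along the pipe), 1.571 shut against its stop (points to the box's left); grows clockwise seen from above. Starts at 0 to 0.25. Stays where it is left; turning it takes about 0.1 N m (about 2 N at 48 mm).
- tagged_sleeve_near: Half of the tagged lever's sleeve, 7 mm wide, on the side that faces the box's right (-y) while open: the side to push. Origin on the turning axis; its frame turns with the lever, which lies along its -x.
- tagged_sleeve_far: The other half of the tagged lever's sleeve, facing the box's left (+y) while open. Origin on the turning axis; its frame turns with the lever.
- plain_a_tip (a point): Outer end of the lever of one untagged valve, same size as the tagged one.
- plain_b_tip (a point): Outer end of the lever of the other untagged valve, same size.
- plain_a_lever (a joint): Turn of an untagged valve's lever, rad, same sense; starts at 0 to 0.12 (open) and should stay open.
- plain_b_lever (a joint): Turn of the other untagged valve's lever, rad, same sense; starts at 0 to 0.12 (open) and should stay open.
- weigh_bottle: Bystander: small clear glass weighing bottle with a knobbed lid, 42 mm across, 58 mm tall, standing loose to the left of the box. Origin: centre of its underside.
- media_bottle: Bystander: media bottle with an orange screw cap, 74 mm across, 168 mm tall, standing loose to the left of the box, behind the weighing bottle. Origin: centre of its underside.
- timer: Bystander: white lab timer, 58 x 64 x 19 mm, lying loose to the right of the box. Origin: centre of its underside.

How it is judged:
By the outcome, as a careful person would: the job done as asked, in the order asked, and still so for the second after the job is handed in, with the robot touching nothing.
It also fails if it takes over 46 s, if anything falls off the work surface, if the arm or the gripper's body presses on something with over 40 N, if the wrist force passes 120 N, or if a joint passes its speed limit or range.

## Working session

There is one attempt and no reset: what is moved stays moved. The work goes in short steps, Python scripts to look and compute and a shell command to move; the robot and the scene stay as the last step left them, time stands still between calls to the robot, and variables do not carry over. Pictures are saved under pics/ and viewed, and the job is handed in when it is done.

```bash
mkdir -p pics; ls; python3 - <<'E'
from workcell import state, grab_frame, hold_point_z
import cv2
s=state(); print(s, hold_point_z)
for n in("scene","top"):
    f=grab_frame(n); cv2.imwrite(f"pics/{n}0.png",f["frame"][:,:,::-1]); print(n,f["fx"],f["fy"],f["cx"],f["cy"],f["view"])
E
```

```text
pics
{'time_s': 0.0, 'qpos': array([-7.37396522e+01,  1.83513687e+01,  8.97071272e+01, -1.61884266e-03,
        7.20414079e+01, -1.14392953e+00]), 'qvel': array([ 0.00799243, -0.03121264, -0.03374901, -0.00878504,  0.05229846,
        0.03897538]), 'effort': array([ 3.20726049e-04, -4.12461984e+01, -2.31976748e+01,  7.29474798e-02,
        4.56374965e-02, -1.41470891e-04]), 'ee_pos': array([ 171.86085457, -548.19288617,  213.11810585]), 'ee_rot': array([-1.79900085e+02, -4.55686637e-04,  1.74047774e+01]), 'force': array([ 0.76835771, -0.52537479,  0.3698228 ]), 'torque': array([-0.03407451,  0.017731  ,  0.04373415]), 'gripper_width': 91.24821011293119} -18.8
scene 475.15810633701824 475.15810633701824 314.81510635928026 201.6399909469502 [[-8.04016349e-01 -5.94603987e-01 -1.95188097e-03  5.09987324e+02]
 [-4.14864458e-01  5.63320290e-01 -7.14533227e-01  3.23305030e+02]
 [ 4.25963840e-01 -5.73686630e-01 -6.99598783e-01  8.67606093e+02]
 [ 0.00000000e+00  0.00000000e+00  0.00000000e+00  1.00000000e+00]]
top 514.3673790742226 514.3673790742226 328.82106833948734 200.52934634296741 [[ 2.61230701e-02 -9.99553547e-01  1.45014482e-02 -3.44411557e+01]
 [-9.98508434e-01 -2.67859766e-02 -4.75753948e-02  6.15067766e+02]
 [ 4.79425901e-02 -1.32370029e-02 -9.98762379e-01  1.45327637e+03]
 [ 0.00000000e+00  0.00000000e+00  0.00000000e+00  1.00000000e+00]]
```

View pics/scene0.png

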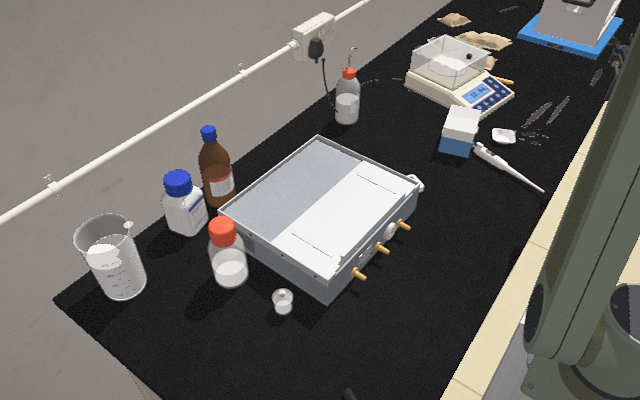

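View pics/top0.png

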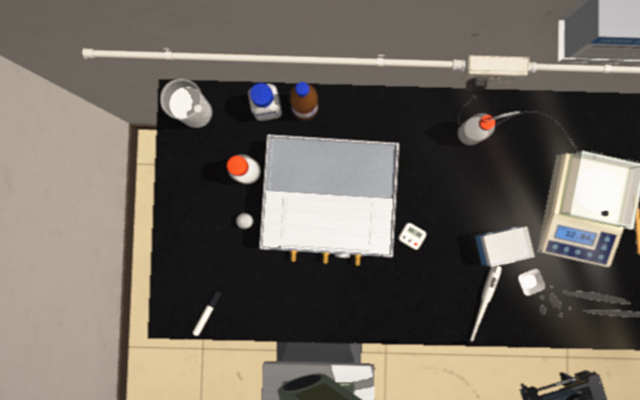

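```bash
python3 - <<'E'
import cv2
i=cv2.imread("pics/top0.png")[90:290,190:440]
cv2.imwrite("pics/top0c.png",cv2.resize(i,None,fx=3,fy=3,interpolation=cv2.INTER_CUBIC)[:600,:750])
E
```

```text
(no output)
```

View pics/top0c.png

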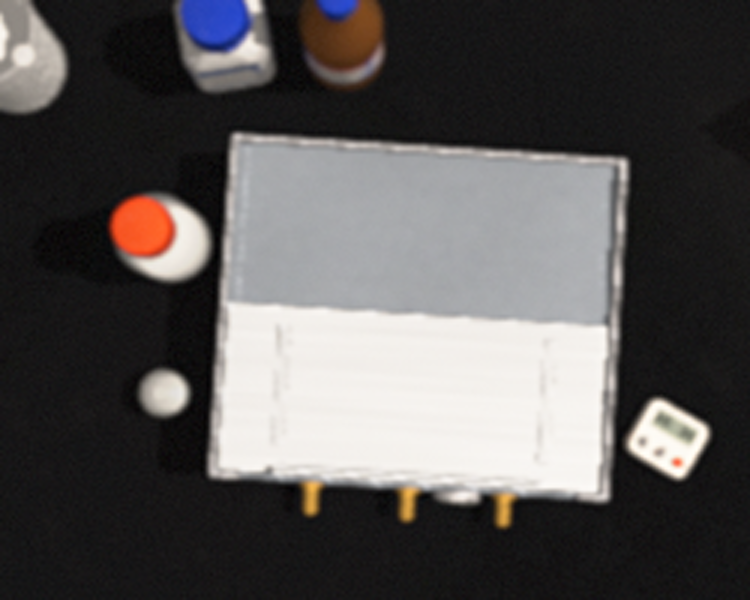

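```bash
cat > h.py <<'E'
import numpy as np, cv2
from workcell import grab_frame, state
from scipy.optimize import least_squares
def proj(f,P):
    P=np.atleast_2d(np.asarray(P,float)); c=P@f["view"][:3,:3].T+f["view"][:3,3]
    return np.c_[f["fx"]*c[:,0]/c[:,2]+f["cx"],f["fy"]*c[:,1]/c[:,2]+f["cy"]]
def ray(f,uv,z):
    R=f["view"][:3,:3];t=f["view"][:3,3]
    d=R.T@np.array([(uv[0]-f["cx"])/f["fx"],(uv[1]-f["cy"])/f["fy"],1]); o=-R.T@t
    return o+d*(z-o[2])/d[2]
def b2w(b,P):
    P=np.atleast_2d(np.asarray(P,float)); c,s=np.cos(b[2]),np.sin(b[2])
    return np.c_[b[0]+c*P[:,0]-s*P[:,1],b[1]+s*P[:,0]+c*P[:,1],P[:,2]]
def w2b(b,P):
    P=np.atleast_2d(np.asarray(P,float)); c,s=np.cos(b[2]),np.sin(b[2]);d=P[:,:2]-b[:2]
    return np.c_[c*d[:,0]+s*d[:,1],-s*d[:,0]+c*d[:,1],P[:,2]]
def save(n,im,x0,x1,y0,y1,k):
    cv2.imwrite(f"pics/{n}.png",cv2.resize(im[y0:y1,x0:x1,::-1],None,fx=k,fy=k,interpolation=cv2.INTER_CUBIC))
E
python3 - <<'E'
from h import *
f=grab_frame("top"); g=grab_frame("scene")
uv=np.array([[233,135],[627,160],[608,498],[210,477]])/3+[190,90]-1/3
P=[[152,178,96],[152,-178,96],[-156,-178,96],[-156,178,96]]
for c in uv: print(ray(f,c,96).round(1))
r=least_squares(lambda b:(proj(f,b2w(b,P))-uv).ravel(),[550,0,0])
print(r.x,np.degrees(r.x[2]),r.fun.round(2))
b=r.x; np.save("b.npy",b)
im=g["frame"].copy()
def dr(im,f,P,col):
    for q in proj(f,b2w(b,P)): cv2.circle(im,tuple(int(round(v*16)) for v in q),16,col,-1,shift=4)
big=P+[[-156,178,0],[-156,-178,0],[-188,90,34],[-188,0,34],[-188,-90,34]]
dr(im,g,big,(255,0,0)); save("s1",im,200,440,120,310,3)
im=f["frame"].copy(); dr(im,f,big,(255,0,0)); save("t1",im,190,440,90,280,3)
E
```

```text
[785.9 154.1  96. ]
[ 773.3 -202.7   96. ]
[ 468.1 -191.6   96. ]
[477.8 164.8  96. ]
[ 6.28317814e+02 -1.89057037e+01 -3.29921879e-02] -1.8903131234422532 [ 0.04 -0.07 -0.3  -0.38  0.01  0.6   0.25 -0.16]
```

View pics/s1.png

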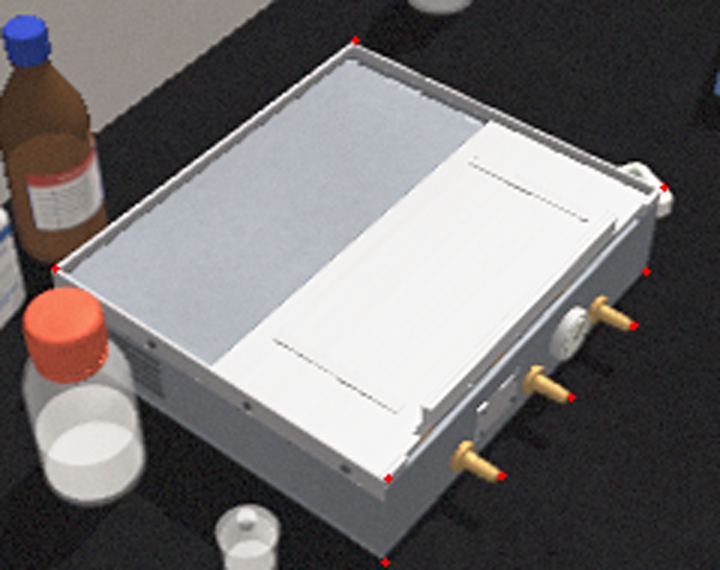

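View pics/t1.png

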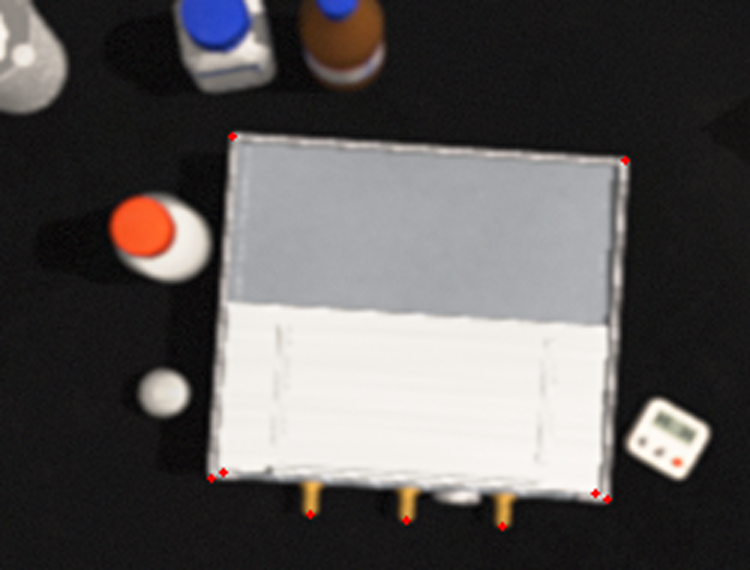

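Both views agree with the box fit to well under a pixel. The box is at (628, -19) with a yaw of -1.9°. The cover is nearly shut, with its lip at the front. I'll turn the tool to line up with the box and travel to the front of it with the gripper open.

```bash
cat >> h.py <<'E'
from scipy.spatial.transform import Rotation as Ro
def rep(tx=None,ty=None,tz=None):
    b=np.load("b.npy"); s=state(); p=s["ee_pos"]; R=Ro.from_euler("xyz",s["ee_rot"],degrees=True)
    q=w2b(b,p)[0]; print("t",round(s["time_s"],2),"box",q.round(1),"rot",s["ee_rot"].round(2),"F",s["force"].round(1),"w",round(s["gripper_width"],1))
    W=Ro.from_euler("xyz",[180,0,np.degrees(b[2])],degrees=True)
    print("turn",np.degrees((R.inv()*W).as_rotvec()).round(2))
    if tx is not None: print("shift",R.inv().apply(b2w(b,[tx,ty,tz])[0]-p).round(1))
E
python3 -m creep '[[0,0,0,0,0,0,9.6],[0,0,0,0,0,0,9.6],[0,25,-54,0,0,0,0],[0,25,-54,0,0,0,0],[0,25,-54,0,0,0,0]]'
python3 -m creep '[[0,25,-54,0,0,0,0],[0,25,-54,0,0,0,0],[0,25,-54,0,0,0,0],[0,25,-54,0,0,0,0],[0,0,0,0,0,0,0]]'
python3 -c "
from h import *
rep(-190,0,91)"
```

```text
time_s: 0.82
ee_pos: [252.5, -387.5, 213.8]
ee_rot: [-180.0, -0.0, -1.9]
force: [1.2, 0.4, 0.3]
gripper_width: 91.1
time_s: 1.45
ee_pos: [359.9, -173.1, 214.0]
ee_rot: [-180.0, -0.0, -1.4]
force: [0.7, -0.6, 0.5]
gripper_width: 91.1
t 1.45 box [-263.2 -163.   214. ] rot [-1.7996e+02 -2.0000e-02 -1.3700e+00] F [ 0.7 -0.6  0.5] w 91.1
turn [-0.04 -0.02  0.52]
shift [  74.7 -162.2  123.1]
```

```bash

python3 -m creep '[[0,18,-40,0,0,0,0.5],[0,18,-40,0,0,0,0],[0,18,-40,0,0,0,0],[0,18,-40,0,0,0,0],[0,0,0,0,0,0,0]]'
python3 -m creep '[[0,0,0,40,0,0,0],[0,0,0,40,0,0,0],[0,0,0,35,0,0,0],[0,0,0,0,0,0,0]]'
python3 - <<'E'
from h import *
rep(-190,0,91)
g=grab_frame("scene"); save("s2",g["frame"],200,450,120,310,3)
E
```

```text
time_s: 2.08
ee_pos: [437.6, -18.5, 213.7]
ee_rot: [180.0, 0.0, -2.1]
force: [-0.7, -0.9, -0.2]
gripper_width: 91.4
time_s: 2.58
ee_pos: [434.2, -20.6, 97.1]
ee_rot: [180.0, 0.4, -2.4]
force: [0.8, 0.7, 0.1]
gripper_width: 91.5
t 2.58 box [-193.9   -8.1   97.1] rot [179.97   0.37  -2.4 ] F [0.8 0.7 0.1] w 91.5
turn [ 0.02  0.37 -0.51]
shift [ 3.9 -8.2  6. ]
```

View pics/s2.png

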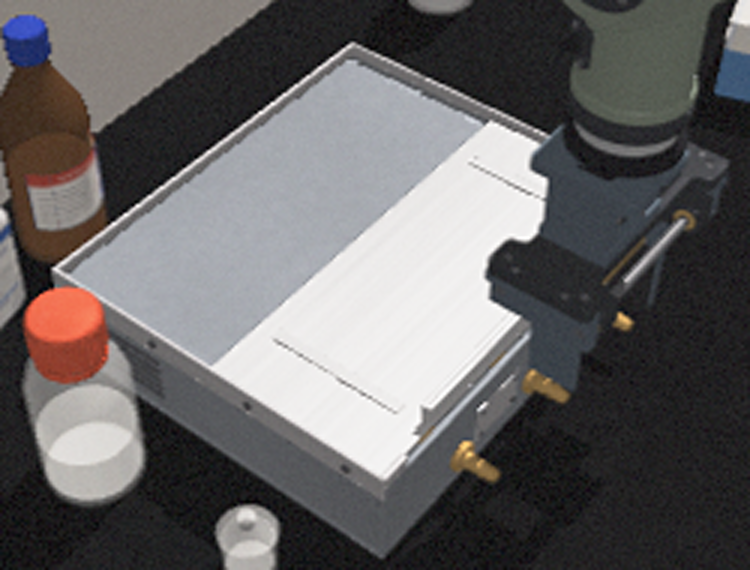

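```bash

python3 -m creep '[[0,4,-8,6,0,0.4,-0.5],[0,0,0,0,0,0,0],[0,8,0,0,0,0,0],[0,8,0,0,0,0,0],[0,0,0,0,0,0,0]]'
python3 -m creep '[[0,8,0,0,0,0,0],[0,8,0,0,0,0,0],[0,8,0,0,0,0,0],[0,8,0,0,0,0,0],[0,8,0,0,0,0,0]]'
python3 -c "
from h import *
rep(-18,0,91)"
```

```text
time_s: 3.25
ee_pos: [458.2, -11.9, 93.3]
ee_rot: [180.0, -0.5, -1.8]
force: [-0.6, -0.5, -0.3]
gripper_width: 91.2
time_s: 3.88
ee_pos: [497.5, -13.1, 93.0]
ee_rot: [180.0, -0.4, -1.8]
force: [-1.6, 0.4, -1.3]
gripper_width: 91.3
t 3.88 box [-130.9    1.5   93. ] rot [180.    -0.38  -1.79] F [-1.6  0.4 -1.3] w 91.3
turn [ 0.   -0.38  0.1 ]
shift [112.9   1.6   2.7]
```

```bash

python3 -m creep '[[0,10,0.5,1,0,-0.4,0],[0,10,0.5,0,0,0,0],[0,10,0,0,0,0,0],[0,10,0,0,0,0,0],[0,10,0,0,0,0,0]]'
python3 - <<'E'
from h import *
rep(-18,0,91)
f=grab_frame("top"); save("t3",f["frame"],190,440,90,280,3)
E
```

```text
time_s: 4.5
ee_pos: [547.7, -15.7, 92.3]
ee_rot: [180.0, -0.0, -1.8]
force: [-3.2, 0.0, 0.4]
gripper_width: 91.0
t 4.5 box [-80.6   0.6  92.3] rot [179.99  -0.    -1.79] F [-3.2  0.   0.4] w 91.0
turn [ 0.01 -0.    0.1 ]
shift [62.6  0.7  1.3]
```

View pics/t3.png

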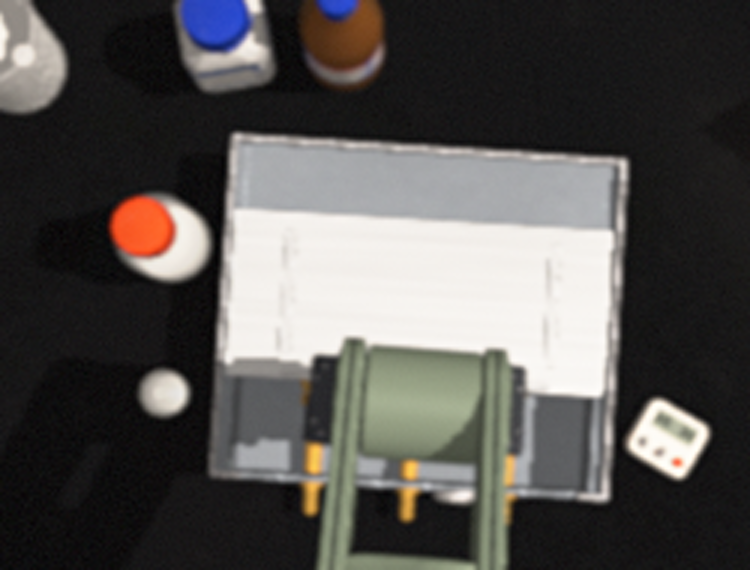

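```bash

python3 -m creep '[[0,12,0.3,0,0,0,0],[0,12,0,0,0,0,0],[0,12,0,0,0,0,0],[0,10,0,0,0,0,0],[0,8,0,0,0,0,0]]'
python3 -m creep '[[0,4,0,0,0,0,0],[0,3,0,0,0,0,0],[0,2,0,0,0,0,0]]'
python3 -c "
from h import *
rep(-18,0,91)"
```

```text
time_s: 5.18
ee_pos: [601.4, -17.7, 92.4]
ee_rot: [180.0, 0.0, -1.8]
force: [-4.2, -0.0, 1.8]
gripper_width: 91.1
time_s: 5.55
ee_pos: [608.2, -17.8, 92.4]
ee_rot: [-180.0, 0.2, -1.8]
force: [-9.6, 1.0, 7.1]
gripper_width: 91.1
t 5.55 box [-20.2   0.4  92.4] rot [-180.      0.24   -1.81] F [-9.6  1.   7.1] w 91.1
turn [-0.    0.24  0.08]
shift [2.2 0.4 1.4]
```

```bash

python3 -m creep '[[0,2,0,0,0,0,0],[0,1,0,0,0,0,0],[0,0,0,0,0,0,0]]'
python3 -c "
from h import *
rep(-18,0,91)"
```

```text
time_s: 5.92
ee_pos: [608.3, -17.7, 92.5]
ee_rot: [-180.0, 0.6, -1.8]
force: [-14.0, 1.8, 9.0]
gripper_width: 91.2
t 5.92 box [-20.1   0.5  92.5] rot [-179.99    0.57   -1.83] F [-14.    1.8   9. ] w 91.2
turn [-0.01  0.57  0.06]
shift [2.1 0.5 1.5]
```

Moved 3 mm in command with no travel and rising force, so the cover is against its stop. I'll back off and move up and out of view to look.

```bash

python3 -m creep '[[0,-12,0,0,0,0,0],[0,-20,0,-10,0,0,0],[1,-40,0,-40,0,0,0],[1,-50,0,-30,0,0,0],[1,-50,0,0,0,0,0]]' 20
python3 -m creep '[[1,-45,0,0,0,0,0],[1,-45,0,0,0,0,0],[1,-10,0,0,0,0,0],[1,0,0,0,0,0,0]]' 20
python3 - <<'E'
from h import *
rep()
f=grab_frame("top"); save("t4",f["frame"],200,440,100,280,3.3)
g=grab_frame("scene"); save("s4",g["frame"],200,450,120,310,3)
E
```

```text
time_s: 6.55
ee_pos: [442.8, -12.8, 175.1]
ee_rot: [180.0, -0.6, -1.8]
force: [0.5, -0.2, 0.4]
gripper_width: 63.9
time_s: 7.05
ee_pos: [342.3, -9.6, 173.1]
ee_rot: [180.0, -0.2, -1.8]
force: [0.3, 0.5, -0.4]
gripper_width: 24.1
t 7.05 box [-2.862e+02 -2.000e-01  1.731e+02] rot [179.99  -0.23  -1.8 ] F [ 0.3  0.5 -0.4] w 24.1
turn [ 0.01 -0.23  0.09]
```

View pics/t4.png

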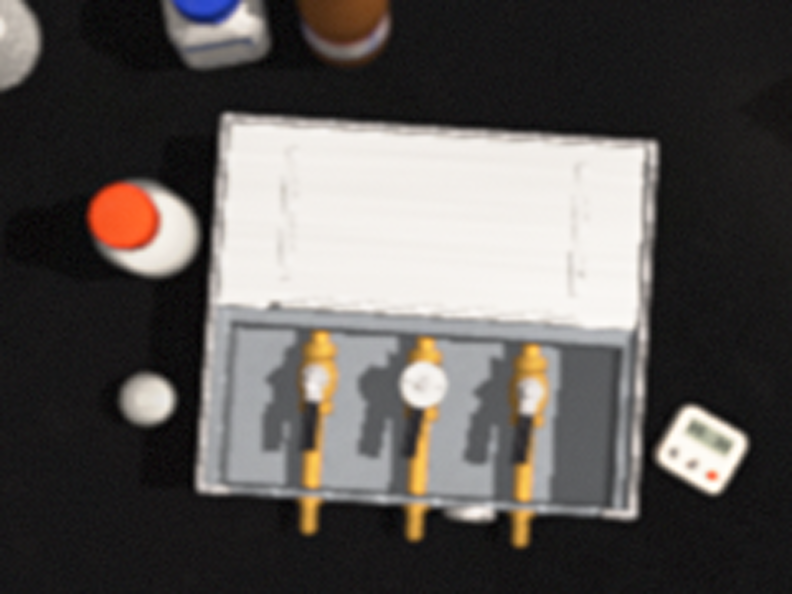

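View pics/s4.png

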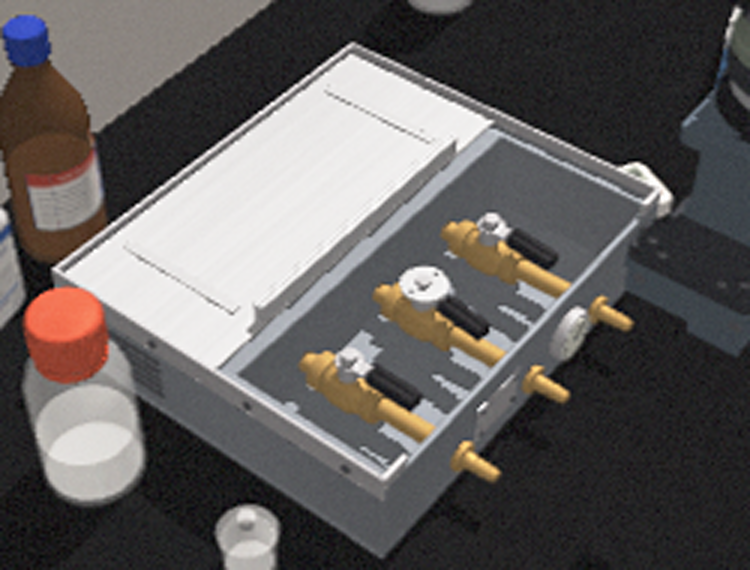

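```bash
python3 - <<'E'
from h import *
b=np.load("b.npy"); f=grab_frame("top")
for n,u in dict(piv=(424,384),tip=(409,457),rp=(530,393),rt=(521,462),lp=(315,380),lt=(307,449)).items():
    z=75 if n[-1]=='p' or n=='piv' else 71
    print(n,w2b(b,ray(f,np.array(u)/3.3+[200,100]-.35,z)).round(1))
rep(-118,-36,160)
E
```

```text
piv [[-57.9   0.4  75. ]]
tip [[-118.8    9.2   75. ]]
rp [[-60.1 -87.7  75. ]]
rt [[-117.6  -83.8   71. ]]
lp [[-59.9  90.7  75. ]]
lt [[-117.3   93.9   71. ]]
t 7.2 box [-2.856e+02 -1.000e-01  1.727e+02] rot [ 1.7999e+02 -1.2000e-01 -1.7900e+00] F [-0.  -0.1  0.3] w 12.1
turn [ 0.01 -0.12  0.1 ]
shift [167.5  36.1  13. ]
```

```bash

python3 -m creep '[[1,42,9,0,0,0,0],[1,42,9,0,0,0,0],[1,42,9,0,0,0,0],[1,42,9,0,0,0,0],[1,0,0,0,0,0,0]]' 20
python3 -m creep '[[1,0,0,30,0,0,0],[1,0,0,30,0,0,0],[1,0,0,0,0,0,0]]'
python3 - <<'E'
from h import *
rep(-118,-36,61)
g=grab_frame("scene"); save("s5",g["frame"],250,450,120,300,3.3)
E
```

```text
time_s: 7.82
ee_pos: [511.7, -51.6, 171.4]
ee_rot: [180.0, -0.1, -1.8]
force: [-0.7, -0.1, -0.1]
gripper_width: 0.6
time_s: 8.2
ee_pos: [505.9, -50.4, 110.3]
ee_rot: [-180.0, 0.3, -1.8]
force: [0.1, 0.4, 0.2]
gripper_width: 0.5
t 8.2 box [-121.3  -35.5  110.3] rot [-179.97    0.34   -1.78] F [0.1 0.4 0.2] w 0.5
turn [-0.03  0.34  0.11]
shift [ 3.6  0.5 49.3]
```

View pics/s5.png

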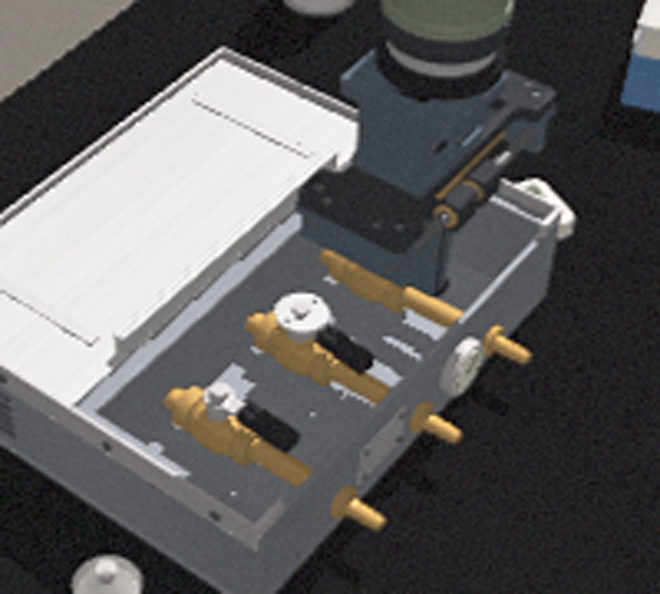

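```bash

python3 -m creep '[[1,3,0.5,20,0,0.3,0],[1,0,0,15,0,0,0],[1,0,0,12,0,0,0],[1,0,0,0,0,0,0]]'
python3 - <<'E'
from h import *
rep(-118,-36,61)
g=grab_frame("scene"); save("s6",g["frame"],250,450,120,300,3.3)
E
```

```text
time_s: 8.75
ee_pos: [510.5, -51.3, 64.9]
ee_rot: [-180.0, -0.2, -1.8]
force: [0.7, 0.1, -0.2]
gripper_width: 0.2
t 8.75 box [-116.7  -36.3   64.9] rot [-180.     -0.21   -1.79] F [ 0.7  0.1 -0.2] w 0.2
turn [-0.   -0.21  0.1 ]
shift [-1.3 -0.3  3.8]
```

View pics/s6.png

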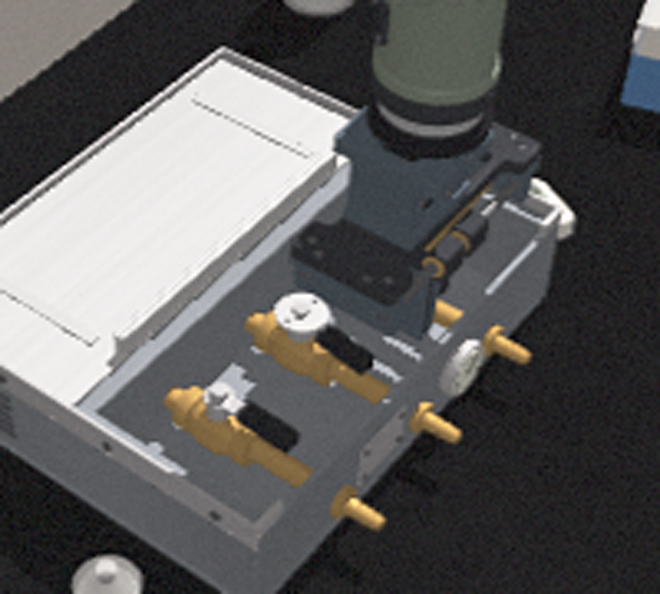

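```bash

python3 -m creep '[[1,-3,-8,3,0,0,0],[1,0,-8,0,0,0,0],[1,0.5,-8,0,0,0,0],[1,0.5,-8,0,0,0,0],[1,1,-8,0,0,0,0]]'
python3 - <<'E'
from h import *
rep(-113,15.5,61.5)
g=grab_frame("scene"); save("s7",g["frame"],250,450,120,300,3.3)
E
```

```text
time_s: 9.43
ee_pos: [511.5, -11.2, 62.6]
ee_rot: [179.9, -0.3, -1.8]
force: [-0.2, -2.7, 0.4]
gripper_width: 0.7
t 9.43 box [-117.     3.8   62.6] rot [179.94  -0.33  -1.76] F [-0.2 -2.7  0.4] w 0.7
turn [ 0.06 -0.33  0.13]
shift [  4.  -11.7   1.1]
```

View pics/s7.png

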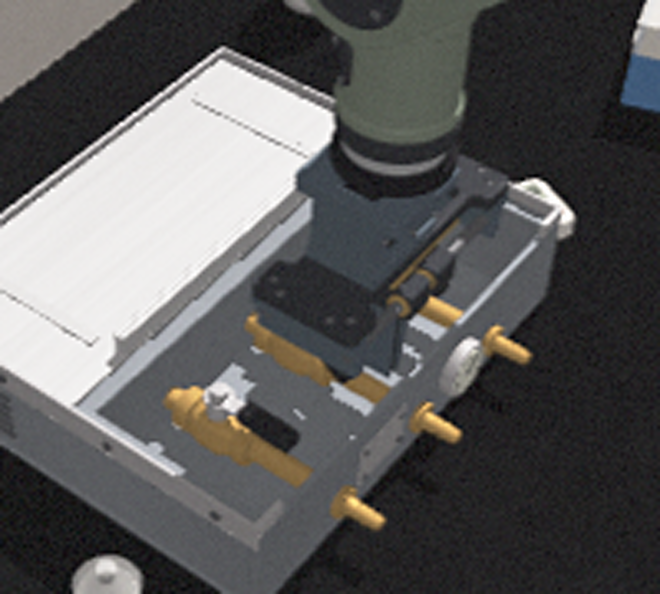

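```bash

python3 -m creep '[[1,2,-6,0,0,-0.3,0],[1,3,-6,0,0,0,0],[1,4,-5,0,0,0,0],[1,4,-5,0,0,0,0]]'
python3 - <<'E'
from h import *
rep(-104.6,25.4,61.5)
E
python3 -m creep '[[1,4,-4,0,0,0,0],[1,4,-3,0,0,0,0],[1,4,-2,0,0,0,0]]'
python3 - <<'E'
from h import *
rep(-94,33,61.5)
g=grab_frame("scene"); save("s8",g["frame"],250,450,120,300,3.3)
f=grab_frame("top"); save("t8",f["frame"],200,440,100,280,3.3)
E
```

```text
time_s: 9.98
ee_pos: [525.0, 10.5, 62.3]
ee_rot: [180.0, 0.0, -1.8]
force: [-1.2, -2.8, 0.7]
gripper_width: 0.6
t 9.97 box [-104.3   25.9   62.3] rot [ 1.7999e+02  4.0000e-02 -1.7900e+00] F [-1.2 -2.8  0.7] w 0.6
turn [0.01 0.04 0.1 ]
shift [-0.3  0.5  0.8]
time_s: 10.35
ee_pos: [537.0, 19.1, 62.1]
ee_rot: [180.0, 0.1, -1.8]
force: [-1.2, -2.3, 1.1]
gripper_width: 0.6
t 10.35 box [-92.5  35.   62.1] rot [ 1.80e+02  6.00e-02 -1.79e+00] F [-1.2 -2.3  1.1] w 0.6
turn [0.   0.06 0.1 ]
shift [-1.5  2.   0.6]
```

View pics/s8.png

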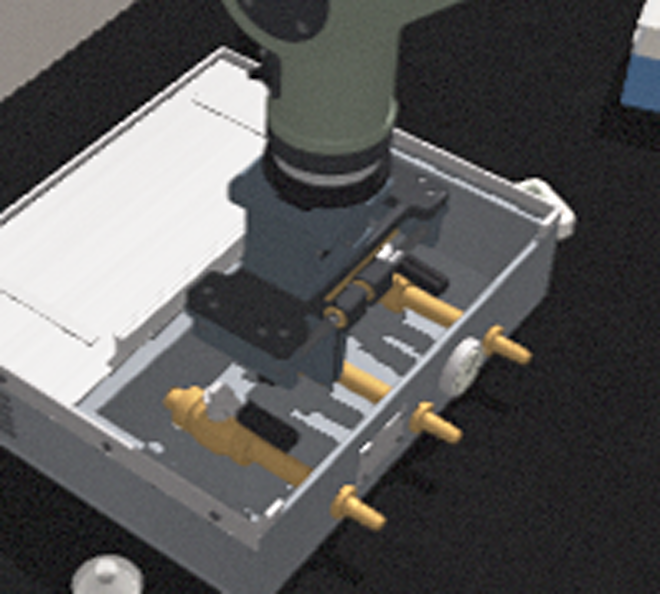

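View pics/t8.png

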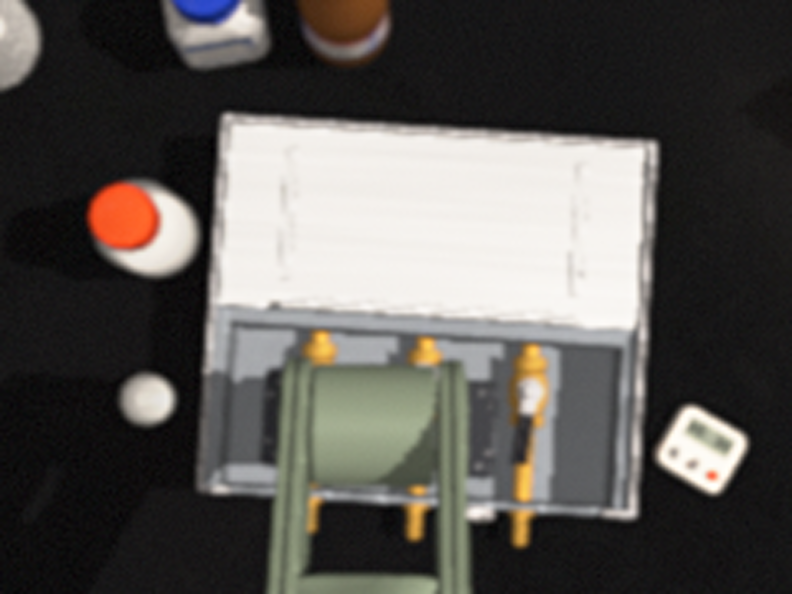

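```bash

python3 -m creep '[[1,4,-1.5,0,0,0,0],[1,4,-0.5,0,0,0,0],[1,3,0,0,0,0,0],[1,0,0,0,0,0,0]]'
python3 - <<'E'
from h import *
rep(-81,36.5,61.5)
E
```

```text
time_s: 10.95
ee_pos: [547.3, 21.3, 62.2]
ee_rot: [-179.9, 0.2, -1.8]
force: [-4.1, 2.1, 1.0]
gripper_width: 0.5
t 10.95 box [-82.3  37.5  62.2] rot [-1.7993e+02  1.6000e-01 -1.8300e+00] F [-4.1  2.1  1. ] w 0.5
turn [-0.07  0.16  0.06]
shift [1.3 1.  0.7]
```

```bash

python3 -m creep '[[1,2,0,0,0,0,0],[1,2,0,0,0,0,0],[1,0,0,0,0,0,0]]'
python3 - <<'E'
from h import *
rep(-81,36.5,61.5)
E
```

```text
time_s: 11.32
ee_pos: [547.5, 21.3, 62.1]
ee_rot: [-179.9, 0.6, -1.8]
force: [-11.1, 3.7, 7.2]
gripper_width: 0.3
t 11.32 box [-82.1  37.5  62.1] rot [-179.93    0.62   -1.83] F [-11.1   3.7   7.2] w 0.3
turn [-0.07  0.62  0.06]
shift [1.1 1.  0.6]
```

The force rises with no travel, so it looks like the stop. I'll back off, lift straight up and check.

```bash

python3 -m creep '[[1,-10,0,0,0,0,0],[1,-10,0,0,0,0,0],[1,0,0,-30,0,0,0],[1,0,0,-50,0,0,0],[1,-20,0,-40,0,0,0]]'
python3 -m creep '[[1,-50,0,0,0,0,0],[1,-50,0,0,0,0,0],[1,-45,0,0,0,0,0],[1,0,0,0,0,0,0]]'
python3 - <<'E'
from h import *
rep()
b=np.load("b.npy")
f=grab_frame("top"); save("t9",f["frame"],200,440,100,280,3.3)
g=grab_frame("scene"); save("s9",g["frame"],200,440,120,300,3.3)
for n,p in dict(piv=[-58,0,65],tip=[-58,62,71],tip80=[-58-62*np.cos(np.radians(80)),62*np.sin(np.radians(80)),71]).items():
    w=b2w(b,p); print(n,((proj(f,w)-[200,100])*3.3).round(),((proj(g,w)-[200,120])*3.3).round())
E
```

```text
time_s: 11.95
ee_pos: [514.1, 21.5, 184.5]
ee_rot: [-180.0, -0.3, -1.8]
force: [0.0, 0.5, -0.7]
gripper_width: 0.3
time_s: 12.45
ee_pos: [364.8, 26.1, 182.6]
ee_rot: [180.0, -0.1, -1.8]
force: [1.1, 0.1, -0.0]
gripper_width: 0.7
t 12.45 box [-264.8   36.3  182.6] rot [ 1.80e+02 -6.00e-02 -1.78e+00] F [ 1.1  0.1 -0. ] w 0.7
turn [ 0.   -0.06  0.11]
piv [[423. 383.]] [[468. 314.]]
tip [[349. 379.]] [[414. 361.]]
tip80 [[349. 392.]] [[427. 368.]]
```

View pics/t9.png

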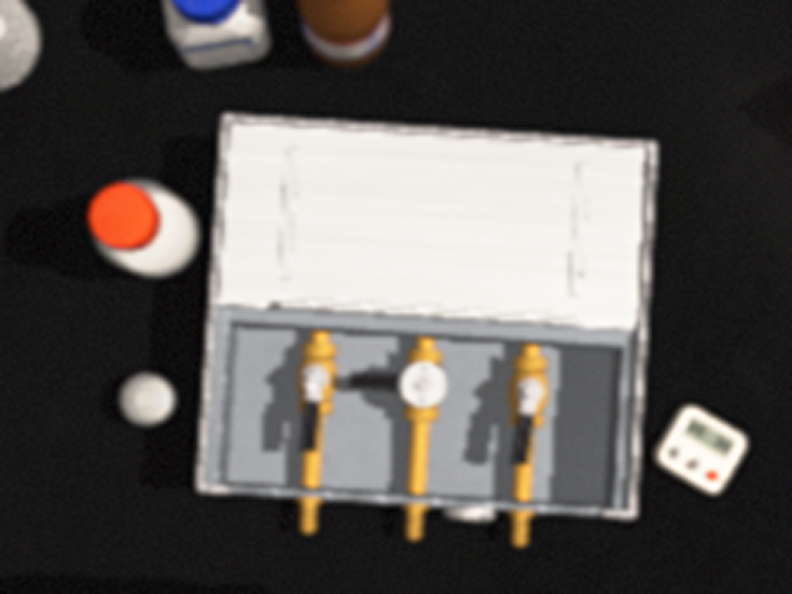

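View pics/s9.png

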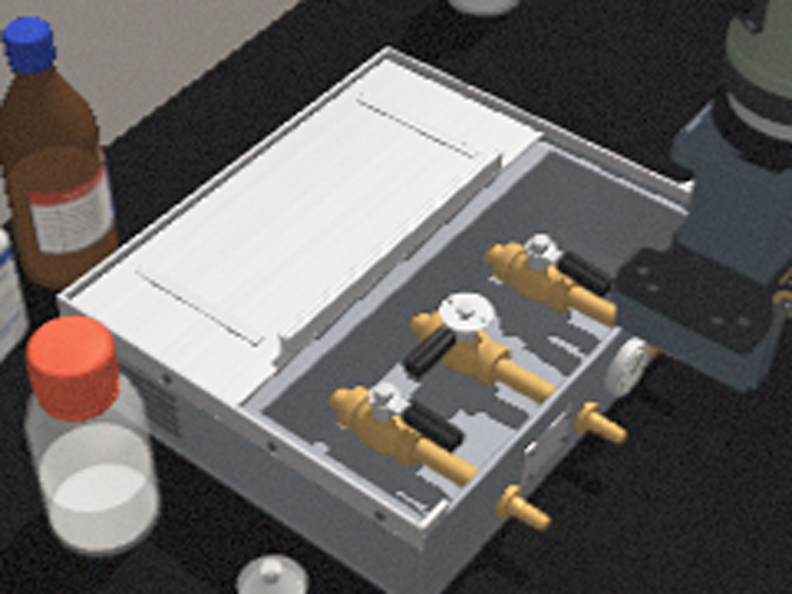

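The lever tip is at about (345,381) in the top crop and (415,362) in the scene crop, which matches the predicted shut position of (349,379) and (414,361). The cover is fully back, and the other levers and the bystanders haven't moved.

```bash
python3 -c "
from workcell import job_done,state
print(job_done()); print(state()['time_s'])"
```

```text
the job is handed in; nothing more can be done
None
the job is handed in; nothing more can be done
```

The tagged gas line is isolated, and I handed the job in at about 12.5 s, well under the 46 s limit.

- **Cover:** I pushed the lip with the open fingers until the cover met its rear stop. At the end, 3 mm more command gave almost no travel, and the force rose to about 14 N along the push. The measured stop was about 2 mm short of the nominal position, which is within the camera calibration error.
- **Tagged valve:** The middle valve carries the round tag plate. I pushed its lever clockwise with the closed fingers until it hit its stop: about 11 N along the push, with 4 mm more command giving 0.2 mm of travel.
- **Last pictures:** In both views the tagged lever points to the box's left, and its tip is within a few enlarged-crop pixels (about 1 camera pixel) of the predicted shut position. The cover is still fully back. The other two levers and the things round the box look unmoved. The arm was clear of everything when I handed the job in.

No check failed.

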